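Refit the cooker knob and hold the gas valve pressed in

TASK

The right-hand burner's black knob is clipped on the little aluminium rail on the pine shelf. Pull it straight up out of its sprung catch, turn it so that its white pointer lines up with the red line beside the bare brass D-shaped shaft on the hob, and push it fully home on that shaft. Then press knob and shaft well down against the valve spring, as one does while lighting the burner, and finish like that: still gripping the knob and holding it pressed, with the mate gourd, canister and sugar pot left where they stand.

Things in the scene. Friction and masses are not known exactly. Their poses are not given: they have to be found in the camera images.
- knob_grip (a point): Middle of the black cooker knob (50 mm tall, 60 g, standing bore down), on its axis, 25 mm above its underside. z up, x towards its white pointer. From the underside: round flange 46 mm across, 6 thick; round hub 34 mm across up to 22 mm; then the grip bar, 34 mm long (x), 14 mm thick (y), from 22 to 50 mm up. White stripe on the +x half of the bar's top and down its +x end.
- knob_bore (a point): Upper, blind end of the knob's bore, on its axis, 18 mm above its underside (7 mm below knob_grip). The bore opens in the underside: D-shaped, 14.6 mm across, 18 mm deep, its flat 1.8 mm from the axis on the +x side (under the white pointer). Knob fully home: this point meets shaft_tip.
- knob_pointer (a point): Point of the knob 17 mm from its axis on the pointer side (+x), at the height of knob_bore.
- knob: The same black knob; origin at the centre of its underside, axes as knob_grip.
- shaft_tip (a point): Centre of the top of the upright bare brass D-shaft at the right-hand (robot's right) end of the hob's control strip. z up, x towards its flat. 13 mm across, flat 1 mm from the axis on the +x side, top 2 mm tapered by 1.2 mm all round; stands 26 mm above its round aluminium bezel, 66 mm across. It cannot turn; it slides down on a spring.
- shaft_pointer (a point): Point moving with the shaft, 17 mm from its axis towards the flat (+x), at the height of shaft_tip; meets knob_pointer when the knob is home. Below it the bezel carries a red line, 12 to 32 mm from the axis on the same side.
- shaft (a joint): How far the shaft is pressed down, m: 0 up, 0.007 at its stop. The spring pushes back with 5.4 N at the start and 11.7 N at the stop.
- rail: Aluminium knob rail on the pine shelf, 90 (x) by 130 (y) by 8 mm, fixed; origin under its centre, z up. The knob stands on its centre, 8 mm above the origin. Sprung orange rollers at -x and +x grip over its flange; they and their housings (out to 45 mm) rise 17 mm above the knob's underside. Pull up about 12 mm with about 5 to 8 N to free it.
- hob: White two-burner table-top hob, 300 (x) by 420 (y) by 75 mm tall, fixed; origin under its centre, control strip along its -x edge. Left burner: own knob in place, kettle up to 260 mm above the counter; pan supports to 107 mm. The bare shaft stands at x -105, y -110 mm.
- gourd: Brown mate gourd with a steel bombilla, 82 mm across, 78 mm tall, the bombilla to 132 mm, loose on the pine shelf. Origin at the centre of its underside. Leave it alone.
- canister: Green tin yerba canister with a steel cap, 75 mm across, 111 mm tall, loose on the pine shelf. Origin at the centre of its underside. Leave it alone.
- sugar_pot: Small aluminium sugar pot with closed lid, 72 mm across, 68 mm tall, loose on the pine shelf. Origin at the centre of its underside. Leave it alone.
There are look-alikes about, which are no part of the job. Of the things like the knob, leave any that is blue or orange; of the rest the larger one is meant.

How it is judged:
On the way, in this order (a step that is already met when the one before it is completed fails the run):
1. the knob is pulled up out of the rail's catch, gripped by the fingers, and clear of it by 30 mm (z of knob in the frame of rail above 0.038 m and contact force between the fingers and knob above 1 N), for 0.1 s.
2. the knob is fully home on the D-shaft, flat to flat: bore end within 4 mm of the shaft's tip, pointers within 6 mm (distance between knob_bore and shaft_tip below 0.004 m and distance between knob_pointer and shaft_pointer below 0.006 m), for 0.1 s.
At the end, for the whole second after the job is handed in: Knob fully home on the D-shaft (bore end within 4 mm of shaft tip, pointers within 6 mm), knob and shaft held pressed in by over 4 of 7 mm, at rest, fingers still gripping its bar (over 2 N, grasp point under 60 mm above the knob's underside) (all of step 2 and value of joint shaft above 0.004 m and contact force between the fingers and knob above 2 N and z of the grasp point in the frame of knob below 0.06 m and linear speed of knob below 0.02 m/s); the arm keeps its last pose, push and grip.
It fails at once if the gourd, canister or sugar pot is displaced by more than 20 mm (distance of any of gourd, canister, sugar_pot from where it was at the start of the episode above 0.02 m).
It also fails if it takes over 40 s, if anything falls off the work surface, if the arm or the gripper's body presses on something with over 40 N, if the wrist force passes 120 N, or if a joint passes its speed limit or range.

ROBOT

A 6-joint arm with a two-finger parallel gripper is mounted at the origin on the work surface. World frame = base frame: x ahead of the robot, y to its left, z up, the work surface at z = 0. Lengths are in m, angles in rad, forces in N, time in s.
With the tool pointing down it reaches from about 0.35 to 0.85 m from the base axis. Payload 8.1 kg.
Tool frame: the origin (TCP) lies at the very end of the fingers, on their centre line; the grasp point (between the pads) lies 19 mm behind it; z points along the fingers, y is the line along which they close (so a half turn about z gives the same grasp; the last joint's range is limited). The gripper opens to 85 mm and grips with 20 to 120 N. Pads are 22 mm wide; open, the fingers measure 114 mm over their backs; the gripper's body (76 mm by 85 mm) begins 54 mm behind the grasp point. The pads swing forward as they close: fully open they stand 13 mm farther back than shut.
Start: joints at [-1.382, 0.13, 1.488, -0, 1.523, -0.085], TCP at [0.162, -0.578, 0.231] pointing down, gripper open.
Joint ranges: [-2.96, 2.96], [-0.89, 2.26], [0.02, 2.5], [-1.34, 4.48], [0, 2.73], [-2.66, 2.66]. Speed limits (rad/s): [2.39, 2.39, 2.79, 3.14, 3.14, 3.14].

INTERFACE

Orientations are given as a unit quaternion [w, x, y, z].
In Python, from plant import read_state, get_image, close_job, recognise gives the robot as it stands. The module is installed in compiled form; this text tells all that it offers.
- The arm moves only by the tool apply_moves, never from a script. Its argument "increments" is one flat list of numbers, 5 for each row, row after row: the closure in counts, from 0 (fully open) to 255 (shut), then the shift along the tool's x, y, z in m, then the turn about the tool's z in rad. In form: [claw, tx, ty, tz, twist, claw, tx, ty, tz, twist, ...]. A call has 1 to 5 rows; each row shifts and turns the commanded pose from where the row before left it, along the tool's axes as they then stand; what a row does not reach is not made up. A row lasts 1/8 s, in which the tool goes at most 62.5 mm and 10.7 degrees, less where a joint would pass 70% of its speed; a pose out of reach is approached as far as the arm can. A call is refused whole if a number of a shift passes 0.0625 or a number of a turn 0.188, either way. A call with a gripper value outside its range is refused whole. The fingers move at their own pace and stop on an object; the grip force is fixed at half the most. Time passes only in rows, so rows that do not move let the fingers close. It gives the time, the measured TCP pose, the force, the opening and the grip force at its end, in the units of the state.
- read_state(): the state, without advancing time (a new reading comes with each control period).
- get_image(name): name is "side" or "top" or "wrist"; returns a dict with "img" (480x640x3 uint8, red, green, blue), "intrinsics" (3x3 intrinsics, pixels), "world_to_cam" (4x4, takes a point from world to camera coordinates). Camera axes: x right, y down, z forward; pixel columns grow to the right and rows downward; lengths in m; the calibration is good to about 2 mm. A picture is of the moment at which its call begins. There is no depth.
- close_job(): hands the job in; it is judged then, once.
Trained networks look in the newest picture that a camera, given by its name, has taken for a name from the list of things; names that differ only in an ending like _2 or _b are one class to them, and where a whole thing is asked for, a point or a joint stands for the part that bears it (a point fixed in the world has none). Each returns a list of dicts, best first, with "p" (0 to 1); they miss things now and then, are a little off and sometimes report something else, mostly with a low value. They report only what shows in the picture. A call takes as long as a camera call. They do not tell look-alikes from the thing itself.
- recognise(camera, thing): "xyz" ([x, y, z] in m, in world coordinates, good to about 4 mm: the middle of the surface that is visible of it).
The state is a dict: "clock": time; "joints": joint angles; "joint_vel": joint speeds; "joint_torque": joint torques, N m; "tcp_pos": TCP position; "tcp_rot": TCP orientation; "wrist_force": force on the tool from outside, world axes, zero at the start; "wrist_torque": the same for the moment, N m; "opening": finger opening in m; "gripper_force": force on a finger pad.
Only numpy, scipy, OpenCV 4.12 (cv2) and the standard library are available. Lean on these libraries where they do the work, as an engineer would, in place of code of your own. Each camera call takes 0.05 s, during which the arm holds its last target. There are 200 camera calls.

## Working session

There is one attempt and no reset: what is moved stays moved. The work goes in short steps, Python scripts to look and compute and a tool call to move; the robot and the scene stay as the last step left them, time stands still between calls to the robot, and variables do not carry over. Pictures are saved under pics/ and viewed, at most 10 in all, crops included, and the job is handed in when it is done.

Besides the shell and the picture viewer there is one more tool, called after "Call:" as a command line: name --argument value ..., lists and objects as JSON in quotes. apply_moves: Moves the arm, as the interface text tells. Its arguments: {"type":"object","properties":{"increments":{"type":"array","items":{"type":"number"}}},"required":["increments"]}

```bash
mkdir -p pics
cat > h.py <<'E'
import numpy as np, cv2
from plant import *
def snap(c,f=None):
    d=get_image(c)
    if f: cv2.imwrite('pics/'+f,d['img'][:,:,::-1])
    return d
def proj(d,p):
    q=d['world_to_cam']@np.r_[p,1]; u=d['intrinsics']@q[:3]; return u[:2]/u[2]
def ray(d,uv):
    R=d['world_to_cam'][:3,:3];t=d['world_to_cam'][:3,3]
    return -R.T@t, R.T@np.linalg.inv(d['intrinsics'])@np.r_[uv,1]
def onz(d,uv,z):
    o,v=ray(d,uv); return o+v*(z-o[2])/v[2]
def tri(L):
    A=np.zeros((3,3));b=np.zeros(3)
    for d,uv in L:
        o,v=ray(d,uv);v/=np.linalg.norm(v);P=np.eye(3)-np.outer(v,v);A+=P;b+=P@o
    return np.linalg.solve(A,b)
E
python3 - <<'E'
from h import *
ds={c:snap(c,c+'0.png') for c in('side','top','wrist')}
for c,d in ds.items():
    o,v=ray(d,(320,240));print(c,o.round(3),v.round(2),d['intrinsics'][0,0])
    for n in('knob','shaft_tip','rail','hob','gourd','canister','sugar_pot'):
        for r in recognise(c,n): print(c,n,np.round(r['xyz'],3),round(r['p'],2),proj(d,r['xyz']).round())
s=read_state();print(s)
E
```

```text
side [ 0.5   -0.701  0.647] [ 0.05  0.77 -0.64] 448.4859625901818
side knob [ 0.428 -0.181  0.014] 0.92 [263. 330.]
side knob [ 0.576 -0.207  0.088] 0.82 [349. 308.]
side knob [ 0.443 -0.266  0.023] 0.56 [271. 367.]
side shaft_tip [ 0.571 -0.208  0.088] 0.24 [346. 308.]
side rail [ 0.566 -0.225  0.07 ] 0.96 [344. 323.]
side hob [0.63  0.28  0.075] 0.96 [347. 164.]
side gourd [ 0.558 -0.399  0.114] 0.88 [354. 407.]
side canister [ 0.644 -0.454  0.156] 0.75 [436. 425.]
side sugar_pot [ 0.632 -0.349  0.116] 0.92 [403. 368.]
top [ 0.495 -0.063  1.119] [ 0.06  0.05 -1.  ] 513.5297545527685
top knob [ 0.57  -0.191  0.09 ] 0.93 [412. 230.]
top knob [ 0.593 -0.04   0.013] 0.7 [337. 223.]
top knob [ 0.443 -0.249  0.024] 0.66 [438. 292.]
top knob [ 0.429 -0.174  0.016] 0.49 [402. 299.]
top shaft_tip [ 0.638 -0.332  0.11 ] 0.39 [485. 194.]
top rail [ 0.567 -0.195  0.069] 0.61 [413. 232.]
top hob [0.618 0.34  0.079] 0.83 [153. 211.]
top gourd [ 0.556 -0.385  0.111] 0.92 [514. 235.]
top gourd [ 0.571 -0.19   0.087] 0.38 [411. 230.]
top canister [ 0.645 -0.419  0.167] 0.81 [541. 185.]
top sugar_pot [ 0.637 -0.333  0.112] 0.6 [486. 194.]
wrist [ 0.242 -0.556  0.372] [-0.31 -0.1  -0.95] 387.662950107674
{'clock': 1.2, 'joints': array([-1.38241156e+00,  1.30408366e-01,  1.48818324e+00, -4.52230515e-07,
        1.52300659e+00, -8.53673819e-02]), 'joint_vel': array([ 1.20944588e-04,  2.03233106e-05,  8.60378330e-04, -4.79531013e-04,
        1.50882898e-03, -3.11909547e-04]), 'joint_torque': array([-6.47196703e-04, -5.69327438e+01, -5.00862765e+01, -3.22201995e-04,
        1.02457547e-03,  6.44627153e-05]), 'tcp_pos': array([ 0.16224931, -0.5776554 ,  0.23129643]), 'tcp_rot': array([-2.75383973e-06,  9.90647085e-01,  1.36449087e-01, -3.68129277e-07]), 'wrist_force': array([-0.72555973, -0.01994243, -0.43661097]), 'wrist_torque': array([ 0.00981048,  0.02146121, -0.00314808]), 'gripper_force': 0.0, 'opening': 0.08510979610336235}
```

View pics/side0.png

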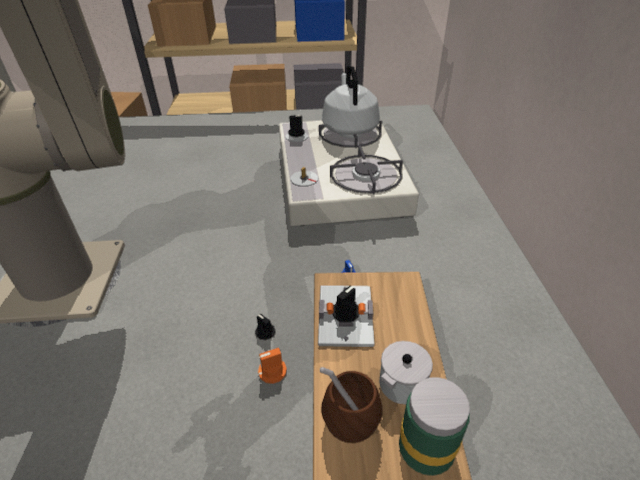

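View pics/top0.png

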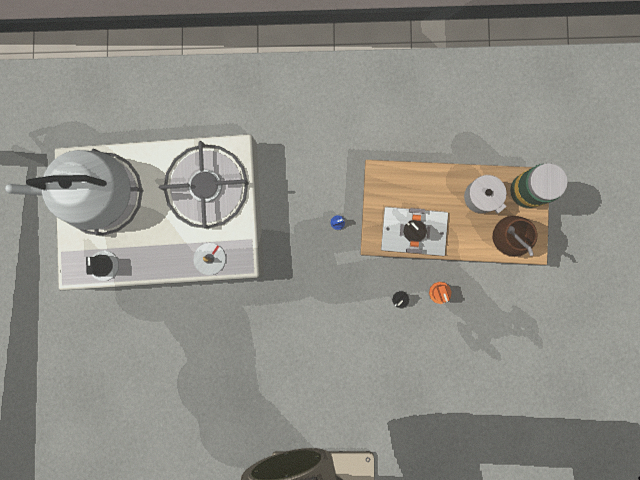

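Run:
```python
import cv2,numpy as np
t=cv2.imread('pics/top0.png');s=cv2.imread('pics/side0.png')
f=lambda i,x,y,w,h:cv2.resize(i[y:y+h,x:x+w],(400,300),interpolation=cv2.INTER_CUBIC)
cv2.imwrite('pics/c1.png',np.vstack([np.hstack([f(t,375,200,80,60),f(t,169,229,80,60)]),np.hstack([f(s,306,275,80,60),f(s,265,150,80,60)])]))
```

```text
(no output)
```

View pics/c1.png

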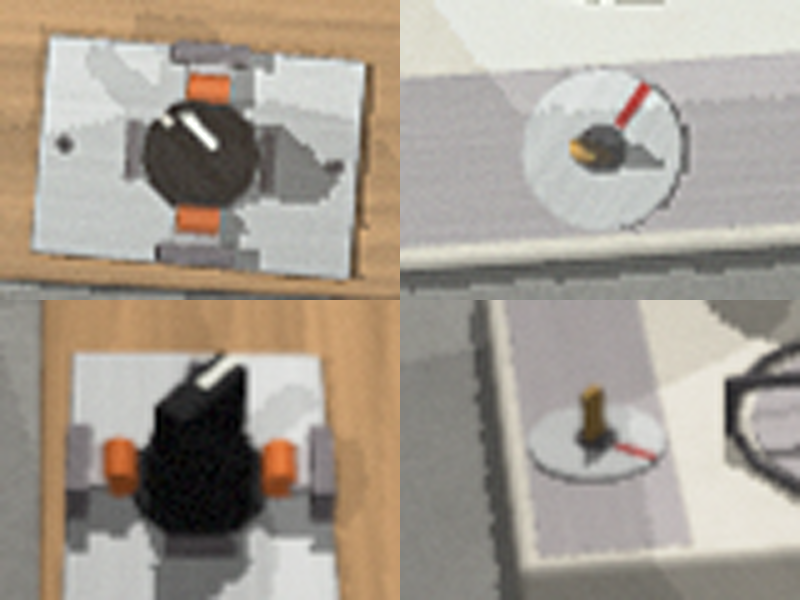

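```bash
cat >> h.py <<'E'
def head(s):
    w,x,y,z=s['tcp_rot']; return np.arctan2(2*(x*y+w*z),1-2*(y*y+z*z))
def plan(tgt,h,s=None):
    "rows needed: shift in present tool axes, turn"
    s=s or read_state(); a=head(s); d=np.array(tgt)-s['tcp_pos']
    tx=d[0]*np.cos(a)+d[1]*np.sin(a); ty=d[0]*np.sin(a)-d[1]*np.cos(a)
    print('t',s['clock'],'tcp',s['tcp_pos'].round(4),'head',round(a,4),'-> tx %.4f ty %.4f tz %.4f twist %.4f'%(tx,ty,-d[2],a-h))
E
python3 - <<'E'
from h import *
T,S=snap('top'),snap('side')
P=lambda n,a,b:print(n,tri([(T,a),(S,b)]).round(4))
P('inner',(418,229.6),(346.6,292));P('outer',(411.6,222.4),(353.6,286))
P('rail-+',(381.6,249.6),(320.6,285.6));P('rail++',(385,207.2),(370.4,285.6));P('shaft tip',(204+.5,259),(303.4,167.6))
plan([.55,-.21,.26],.726)
E
```

```text
inner [ 0.5706 -0.1987  0.1169]
outer [ 0.5842 -0.1865  0.1173]
rail-+ [ 0.5335 -0.1305  0.0661]
rail++ [ 0.6217 -0.1392  0.0668]
shaft tip [0.5189 0.2245 0.1029]
t 1.3 tcp [ 0.1623 -0.5776  0.2313] head 0.2738 -> tx 0.4727 ty -0.2491 tz -0.0287 twist -0.4522
```

Call:
apply_moves --increments '[0,0.052,-0.027,-0.006,0,0,0.052,-0.027,-0.006,0,0,0.052,-0.027,-0.006,0,0,0.052,-0.027,-0.006,0,0,0.052,-0.027,-0.006,0]'

```text
clock: 1.92
tcp_pos: [0.3772, -0.376, 0.2617]
tcp_rot: [0.0, 0.991, 0.136, 0.0]
wrist_force: [1.1, -0.4, -0.1]
opening: 0.0854
gripper_force: 0.0
```

Call:
apply_moves --increments '[0,0.052,-0.027,0,0,0,0.052,-0.027,0,0,0,0,0,0,-0.15,0,0,0,0,-0.15,0,0,0,0,-0.15]'

```text
clock: 2.55
tcp_pos: [0.4618, -0.2969, 0.2613]
tcp_rot: [0.0, 0.934, 0.357, 0.0]
wrist_force: [-0.7, 0.0, 0.1]
opening: 0.0855
gripper_force: 0.0
```

Run:
```python
from h import *
plan([.55,-.21,.26],.726)
d=snap('wrist','w1.png');print(proj(d,[.5706,-.1987,.117]),read_state()['joints'].round(3),read_state()['wrist_force'])
```

```text
t 2.55 tcp [ 0.4618 -0.2969  0.2613] head 0.7295 -> tx 0.1237 ty -0.0060 tz 0.0013 twist 0.0035
[313.45475108   2.61219039] [-0.665 -0.018  1.588 -0.     1.572  0.169] [ 0.15999426 -0.4376448   0.38046666]
```

View pics/w1.png

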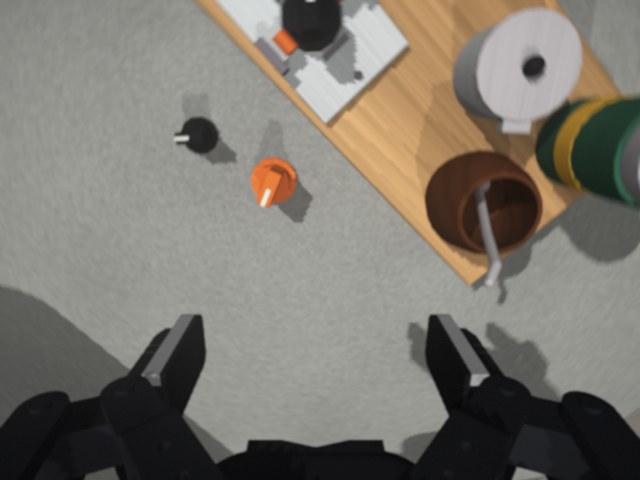

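The wrist view shows the black rail knob at the top edge (312,15), the small black decoy at (200,135), and the orange one at (273,185). The rail knob is black and larger, so it is the one meant. I'm moving closer.

Call:
apply_moves --increments '[0,0.045,-0.003,0,0,0,0.045,-0.003,0,0,0,0,0,0,0]'

```text
clock: 2.98
tcp_pos: [0.5266, -0.231, 0.2611]
tcp_rot: [-0.0, 0.935, 0.355, 0.0]
wrist_force: [-0.4, 0.6, -0.2]
opening: 0.0853
gripper_force: 0.0
```

Run:
```python
from h import *
d=snap('wrist','w2.png');plan([.570,-.199,.16],.73)
u=proj(d,[.5706,-.1987,.117]);print(u)
x,y=np.clip(u.astype(int)-[80,80],0,[480,360])
cv2.imwrite('pics/c2.png',cv2.resize(d['img'][y:y+120,x:x+160,::-1],(800,600),interpolation=2));print(x,y)
```

```text
t 3.025 tcp [ 0.5256 -0.2322  0.2611] head 0.7242 -> tx 0.0552 ty 0.0045 tz 0.1011 twist -0.0058
[321.60845571 148.67405647]
241 68
```

View pics/c2.png

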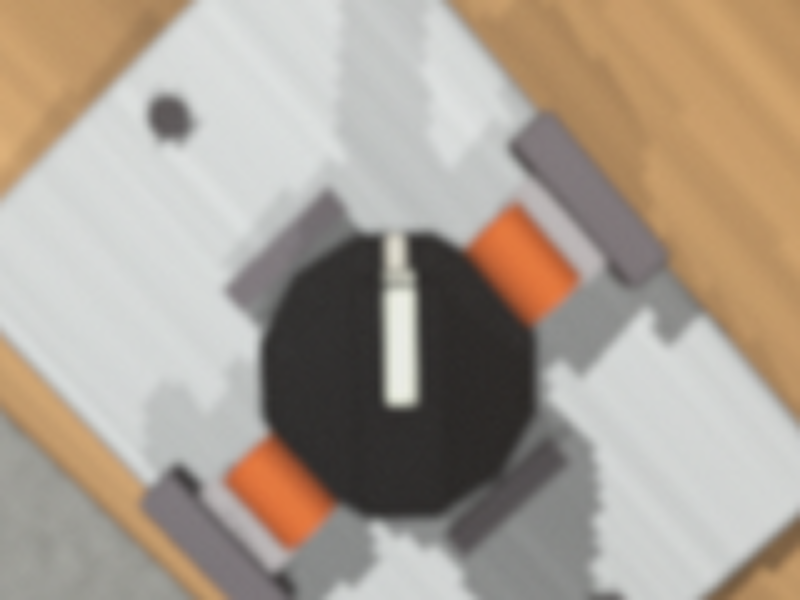

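The crop confirms it: the stripe runs straight up (400,405)→(400,275), so the tool x axis already lies along the bar. The axis is at pixel (321,149), which agrees with the triangulated (0.5706, -0.1987, 0.117).

Call:
apply_moves --increments '[0,0.055,0.004,0,-0.006,0,0,0,0.05,0,0,0,0,0.05,0,0,0,0,0.03,0,0,0,0,0,0]'

```text
clock: 3.65
tcp_pos: [0.5661, -0.1997, 0.128]
tcp_rot: [-0.002, 0.935, 0.356, -0.002]
wrist_force: [-0.6, 0.1, 0.5]
opening: 0.0853
gripper_force: 0.0
```

```bash
python3 -c "
from h import *
plan([.5706,-.1987,.092],.73)"
```

```text
t 3.65 tcp [ 0.5661 -0.1997  0.128 ] head 0.7277 -> tx 0.0040 ty 0.0022 tz 0.0360 twist -0.0023
```

Call:
apply_moves --increments '[0,0.004,0.002,0.018,0,0,0,0,0.016,0,0,0,0,0,0,0,0,0,0,0]'

```text
clock: 4.15
tcp_pos: [0.5735, -0.1987, 0.0977]
tcp_rot: [0.0, 0.934, 0.357, 0.0]
wrist_force: [0.4, -0.6, 0.1]
opening: 0.0852
gripper_force: 0.0
```

```bash
python3 -c "
from h import *
plan([.5706,-.1987,.092],.73);d=snap('wrist','w3.png')"
```

```text
t 4.15 tcp [ 0.5735 -0.1987  0.0977] head 0.7298 -> tx -0.0022 ty -0.0019 tz 0.0057 twist -0.0002
```

View pics/w3.png

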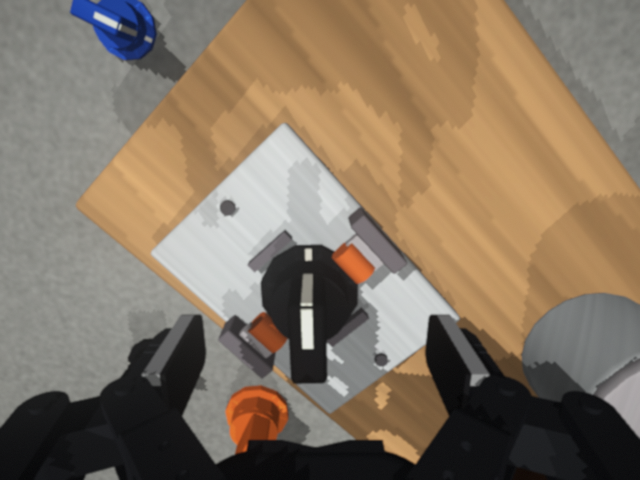

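Bar at (308,340) between the pads (195 and 435), about 2 mm left of centre. I'll correct that and close.

Call:
apply_moves --increments '[0,-0.002,-0.002,0.005,0,255,0,0,0,0,255,0,0,0,0,255,0,0,0,0,255,0,0,0,0]'

```text
clock: 4.82
tcp_pos: [0.5705, -0.1985, 0.0924]
tcp_rot: [0.0, 0.934, 0.357, 0.0]
wrist_force: [-2.7, -2.9, 7.3]
opening: 0.0128
gripper_force: 61.2
```

Call:
apply_moves --increments '[255,0,0,0,0,255,0,0,0,0]'

```text
clock: 5.08
tcp_pos: [0.5705, -0.1985, 0.0925]
tcp_rot: [0.0, 0.934, 0.357, 0.0]
wrist_force: [-0.2, -1.1, 2.3]
opening: 0.013
gripper_force: 58.7
```

Call:
apply_moves --increments '[255,0,0,-0.01,0,255,0,0,-0.01,0,255,0,0,-0.02,0,255,0,0,-0.05,0,255,0,0,-0.05,0]'

```text
clock: 5.7
tcp_pos: [0.5703, -0.1982, 0.235]
tcp_rot: [0.0, 0.934, 0.357, 0.0]
wrist_force: [0.5, -0.1, -0.9]
opening: 0.0128
gripper_force: 59.5
```

```bash
python3 -c "
from h import *
plan([.5189,.2245,.25],-.58);s=read_state();print(s['wrist_force'],s['opening'])
d=snap('wrist');i=d['img'][:,:,::-1]
t=snap('top')['img'][:,:,::-1];cv2.imwrite('pics/c4.png',np.hstack([cv2.resize(i[200:480,120:520],(400,280)),t[100:380,250:650][:,:390]]))"
```

```text
t 5.7 tcp [ 0.5703 -0.1982  0.235 ] head 0.7299 -> tx 0.2436 ty -0.3493 tz -0.0150 twist 1.3099
[ 0.50350248 -0.12667259 -0.86033614] 0.012758601770256124
```

View pics/c4.png

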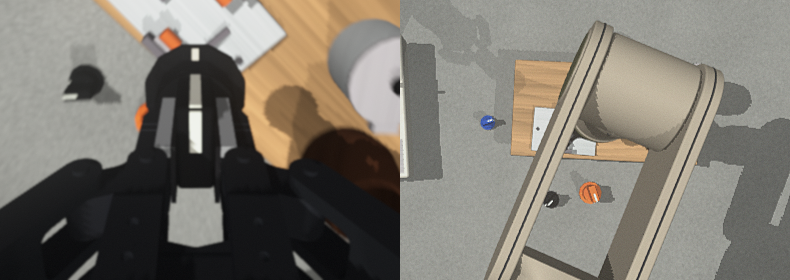

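The knob is free and held squarely, stripe still centred between the pads. I'm carrying it over to the hob.

Call:
apply_moves --increments '[255,0.025,-0.047,-0.005,0,255,0.025,-0.047,-0.005,0,255,0.025,-0.047,-0.005,0,255,0.025,-0.047,-0.005,0,255,0.025,-0.047,0,0]'

```text
clock: 6.42
tcp_pos: [0.5067, 0.0617, 0.2542]
tcp_rot: [0.0, 0.934, 0.357, 0.001]
wrist_force: [0.3, -0.4, -0.9]
opening: 0.0129
gripper_force: 59.5
```

Call:
apply_moves --increments '[255,0.025,-0.047,0,0,255,0.025,-0.047,0,0,255,0.025,-0.047,0,0,255,0.025,-0.047,0,0,255,0,0,0,0.18]'

```text
clock: 7.05
tcp_pos: [0.4547, 0.2704, 0.2535]
tcp_rot: [-0.001, 0.962, 0.272, 0.001]
wrist_force: [0.7, 0.5, -1.0]
opening: 0.0129
gripper_force: 59.5
```

Call:
apply_moves --increments '[255,0,0,0,0.18,255,0,0,0,0.18,255,0,0,0,0.18,255,0,0,0,0.18,255,0,0,0,0.18]'

```text
clock: 7.68
tcp_pos: [0.4561, 0.267, 0.2535]
tcp_rot: [-0.0, 0.984, -0.177, 0.0]
wrist_force: [-0.9, -0.4, -0.8]
opening: 0.0128
gripper_force: 59.5
```

Call:
apply_moves --increments '[255,0,0,0,0.18,255,0,0,0,0.04,255,0,0,0,0]'

```text
clock: 8.05
tcp_pos: [0.4562, 0.267, 0.2533]
tcp_rot: [-0.0, 0.96, -0.281, 0.0]
wrist_force: [0.0, -0.8, -0.3]
opening: 0.013
gripper_force: 59.5
```

```bash
python3 -c "
from h import *
plan([.5189,.2245,.25],-.58);s=read_state();print(s['wrist_force'],s['opening'],s['joints'].round(3))
d=snap('wrist','w5.png');print(proj(d,[.5189,.2245,.103]))
for n in ('shaft_tip','shaft_pointer'):
  for r in recognise('wrist',n)[:2]:print(n,r,proj(d,r['xyz']))
"
```

```text
t 8.05 tcp [0.4562 0.267  0.2533] head -0.5697 -> tx 0.0758 ty 0.0019 tz 0.0033 twist 0.0103
[ 0.00358198 -0.84146665 -0.33161826] 0.012995443688187587 [ 0.432 -0.073  1.656  0.     1.558  2.573]
[317.27031479 118.38817137]
shaft_tip {'xyz': [0.515, 0.2267, 0.1043], 'p': 0.44} [317.612357   124.92962231]
shaft_pointer {'xyz': [0.5161, 0.2215, 0.1017], 'p': 0.6} [322.83553288 119.41863853]
```

View pics/w5.png

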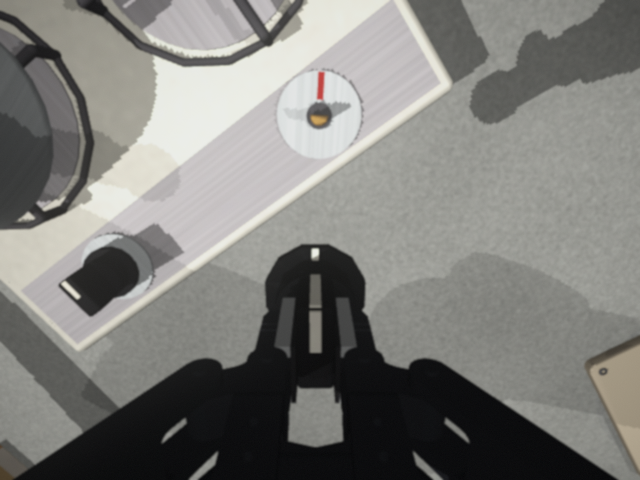

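The picture shows the bezel centred near (319,115) with the brass tip at (319,118). The red line runs (321,72)→(320,98), almost parallel to the knob stripe at x = 316. Now I'll measure it exactly by code.

```bash
cat >> h.py <<'E'
def bezel(d,guess,z=.077):
    g=proj(d,guess).astype(int);i=d['img'].astype(int);R,G,B=i[...,0],i[...,1],i[...,2]
    yy,xx=np.mgrid[:480,:640];near=np.hypot(xx-g[0],yy-g[1])<70
    m=(R>130)&(G<90)&(B<90)&near
    p=np.array([onz(d,q,z)[:2] for q in np.argwhere(m)[:,::-1]])
    mu=p.mean(0);v=np.linalg.svd(p-mu)[2][0]
    t=(p-mu)@v
    gold=(R-B>45)&(R>90)&~m&near&(R-G<110)
    gp=np.argwhere(gold)[:,::-1]
    if v@(mu-guess[:2])<0:v=-v
    print('red n',len(p),'mid',mu.round(4),'dir',np.arctan2(v[1],v[0]).round(4),'len',np.ptp(t).round(4),'axis est',(mu-.022*v).round(4))
    print('gold n',len(gp),'px',gp.mean(0),'z.103',onz(d,gp.mean(0),.103).round(4))
E
python3 -c "
from h import *
for c in ('wrist','top','side'):
  d=snap(c);print(c);bezel(d,[.5189,.2245,.09])
  try:
    u=proj(d,[.5189,.2245,.08]).astype(int)-60;k=max(u[0],0),max(u[1],0)
    g=cv2.cvtColor(d['img'][k[1]:u[1]+120,k[0]:u[0]+120],6)
  except Exception as e:print(e)
"
```

```text
wrist
red n 95 mid [0.5377 0.2097] dir -0.6244 len 0.0172 axis est [0.5198 0.2226]
gold n 212 px [318.77830189 106.55660377] z.103 [0.525  0.2192 0.103 ]
top
red n 12 mid [0.537  0.2102] dir -0.5595 len 0.0164 axis est [0.5183 0.2219]
gold n 29 px [210.06896552 254.03448276] z.103 [0.527  0.2133 0.103 ]
sideh.py:31: RuntimeWarning: Mean of empty slice.
  mu=p.mean(0);v=np.linalg.svd(p-mu)[2][0]
  ret = ret.dtype.type(ret / rcount)
Traceback (most recent call last):
  File "h.py", line 31, in bezel
    mu=p.mean(0);v=np.linalg.svd(p-mu)[2][0]
                   ~~~~~~~~~~~~~^^^^^^
numpy.linalg.LinAlgError: 1-dimensional array given. Array must be at least two-dimensional
```

Call:
apply_moves --increments '[255,0.02,0.001,0.03,0.03,255,0,0,0.03,0,255,0,0,0,0,255,0,0,0,0]'

```text
clock: 8.85
tcp_pos: [0.4727, 0.2555, 0.1935]
tcp_rot: [-0.0, 0.955, -0.295, 0.0]
wrist_force: [0.8, -0.2, -0.2]
opening: 0.0131
gripper_force: 59.4
```

```bash
python3 -c "
from h import *
plan([.5189,.2245,.15],-.6)
d=snap('wrist','w6.png');np.save('w6.npy',d,allow_pickle=True);bezel(d,[.5189,.2245,.09])
u=proj(d,[.5189,.2245,.09]).astype(int);x,y=max(u[0]-80,0),max(u[1]-60,0);print(x,y)
c=d['img'][y:y+120,x:x+160,::-1].copy();cv2.imwrite('pics/c6.png',cv2.resize(c,(800,600),interpolation=2))
"
```

```text
t 8.85 tcp [0.4727 0.2555 0.1935] head -0.5999 -> tx 0.0556 ty -0.0005 tz 0.0435 twist 0.0001
red n 164 mid [0.5378 0.2097] dir -0.6207 len 0.0182 axis est [0.5199 0.2225]
gold n 267 px [314.98501873 143.83146067] z.103 [0.5245 0.2197 0.103 ]
233 94
```

View pics/c6.png

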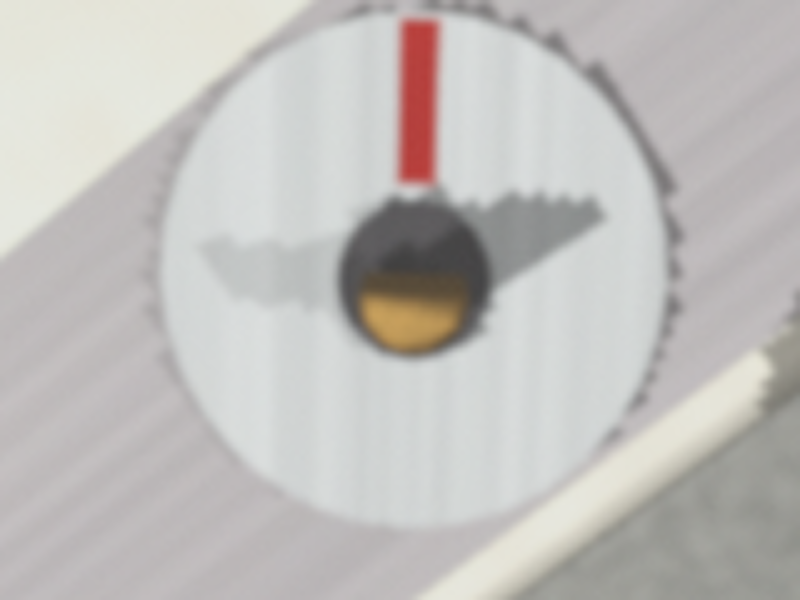

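```bash
python3 -c "
from h import *
d=np.load('w6.npy',allow_pickle=True).item()
print(onz(d,(315.8,147.8),.077),onz(d,(315.6,152.6),.102))
a=onz(d,(233+418/5-.25,94+182/5),.077);b=onz(d,(233+421/5-.25,94+20/5),.077);print(a,b,np.arctan2(*(b-a)[1::-1]))
plan([.5193,.2232,.15],-.605)"
```

```text
[0.52030964 0.22190042 0.077     ] [0.52005089 0.22226844 0.102     ]
[0.52914225 0.21544742 0.077     ] [0.54510444 0.20411461 0.077     ] -0.6173919728686811
t 8.9 tcp [0.4731 0.2557 0.1941] head -0.5999 -> tx 0.0565 ty 0.0007 tz 0.0441 twist 0.0051
```

Call:
apply_moves --increments '[255,0.029,0.0005,0.01,0.016,255,0.029,0,0.02,0,255,0,0,0.01,0,255,0,0,0,0,255,0,0,0,0]'

```text
clock: 9.52
tcp_pos: [0.5197, 0.2225, 0.1535]
tcp_rot: [-0.001, 0.953, -0.303, 0.001]
wrist_force: [0.7, -0.9, -0.3]
opening: 0.0129
gripper_force: 59.4
```

```bash
python3 -c "
from h import *
plan([.5201,.2222,.135],-.616);s=read_state();print(s['wrist_force'],s['wrist_torque'],s['joints'][5])
S=snap('side');T=snap('top')
f=lambda i,x,y:cv2.resize(i[y:y+90,x:x+60,::-1],(400,600),interpolation=2)
u=proj(S,[.52,.222,.12]).astype(int)-[30,45]
w=snap('wrist')['img'][:,:,::-1]
cv2.imwrite('pics/c7.png',np.hstack([f(S['img'],*u),cv2.resize(w[180:480,220:420],(400,600))]))"
```

```text
t 9.525 tcp [0.5197 0.2225 0.1535] head -0.6154 -> tx 0.0005 ty 0.0000 tz 0.0185 twist 0.0006
[ 0.727393   -0.92158187 -0.31422376] [ 0.01425672  0.00131092 -0.01585554] 2.499764592059539
```

View pics/c7.png

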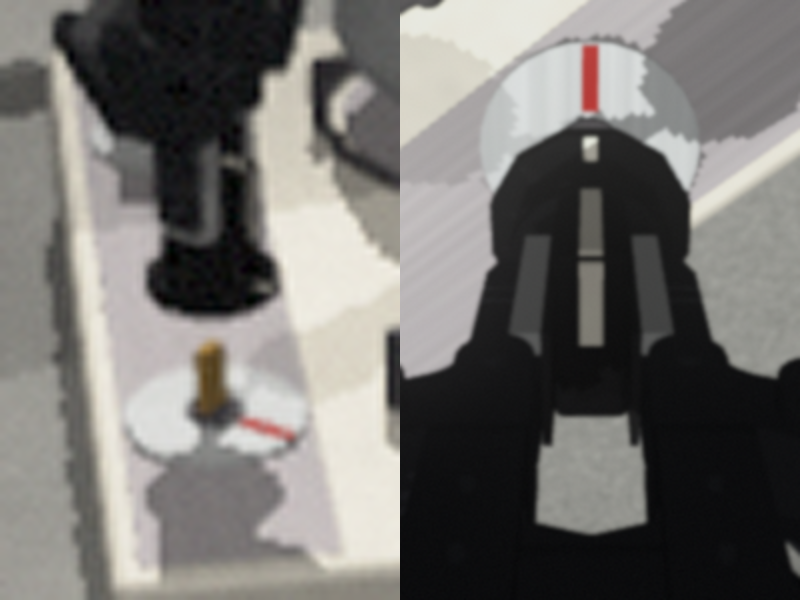

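Side crop: the knob flange (210,285) is directly over the shaft (210,345). Wrist crop: stripe and red line are collinear at x≈590. I'm descending in small steps and watching the force.

Call:
apply_moves --increments '[255,0,0,0.012,0,255,0,0,0.01,0,255,0,0,0.006,0,255,0,0,0.003,0,255,0,0,0,0]'

```text
clock: 10.3
tcp_pos: [0.5191, 0.2226, 0.1205]
tcp_rot: [-0.0, 0.953, -0.303, -0.001]
wrist_force: [-0.8, 6.1, -2.1]
opening: 0.0133
gripper_force: 59.3
```

Call:
apply_moves --increments '[255,0,-0.0008,0.003,0,255,0,0,0.003,0,255,0,0,0,0]'

```text
clock: 10.68
tcp_pos: [0.5193, 0.2228, 0.1145]
tcp_rot: [-0.0, 0.953, -0.303, -0.001]
wrist_force: [-2.5, 4.1, -0.4]
opening: 0.013
gripper_force: 59.5
```

Call:
apply_moves --increments '[255,-0.0004,-0.0005,0.002,0,255,0,0,0.002,0,255,0,0,0.001,0,255,0,0,0,0]'

```text
clock: 11.18
tcp_pos: [0.5196, 0.2231, 0.1102]
tcp_rot: [0.0, 0.953, -0.303, -0.001]
wrist_force: [-6.5, 3.4, 5.3]
opening: 0.0127
gripper_force: 60.2
```

Call:
apply_moves --increments '[255,-0.0008,0,0.002,0,255,0,0,0.002,0,255,0,0,0.0015,0,255,0,0,0,0,255,0,0,0,0]'

```text
clock: 11.8
tcp_pos: [0.5196, 0.2232, 0.1056]
tcp_rot: [0.0, 0.953, -0.303, 0.0]
wrist_force: [-6.6, 0.1, 8.4]
opening: 0.013
gripper_force: 60.8
```

Call:
apply_moves --increments '[255,-0.0004,0,0.001,0,255,0,0,0.001,0,255,0,0,0,0,255,0,0,0,0]'

```text
clock: 12.3
tcp_pos: [0.5196, 0.2233, 0.1039]
tcp_rot: [0.0, 0.953, -0.303, 0.0]
wrist_force: [-6.0, -0.5, 10.5]
opening: 0.0127
gripper_force: 61.0
```

```bash
python3 -c "
from h import *
for _ in range(6):
  d=snap('wrist');s=read_state();print(s['wrist_force'].round(2),s['tcp_pos'].round(4),s['opening'].round(4))
for n in('knob','knob_grip'):
  for c in('side','top','wrist'):
    snap(c);print(n,c,[(np.round(r['xyz'],3),round(r['p'],2)) for r in recognise(c,n) if r['xyz'][1]>0 and r['xyz'][1]<.3])"
```

```text
Traceback (most recent call last):
AttributeError: 'float' object has no attribute 'round'
```

```bash
python3 -c "
from h import *
F=[]
for _ in range(10):
  snap('side');s=read_state();F.append(s['wrist_force'])
print(np.mean(F,0),np.std(F,0),s['tcp_pos'],s['gripper_force'])"
```

```text
[-5.75496079 -0.67296203 10.35726083] [0.41045698 0.36152376 0.57813179] [0.51957073 0.22331454 0.10392896] 61.044740080833435
```

The steady push is about 10.4 N, or about 11 N with the knob's weight added. That puts the shaft at 5.5–6 mm of its 7 mm, and the tool height agrees with the knob being fully home. I'm handing in.

```bash
python3 -c "
from plant import close_job
print(close_job())"
```

```text
the job is handed in; nothing more can be done
None
```

I handed the job in with the black knob pushed fully home on the D-shaft, its pointer on the red line, still gripped and pressed about 5.5–6 mm of the shaft's 7 mm. That depth comes from the push force and tool height; the hand-in returned no verdict, and I never moved near the gourd, canister or sugar pot.

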